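# Separator sheet and second layer of cylinders in a clamped stacking nest

## Task

Build up the second layer in the stacking nest: slide the separator sheet along its ledge, without lifting it off, over the two cylinders already in the nest until it meets the two front stops. Then set the two loose cylinders on the sheet end to end, in one row directly above the lower two, and swing the eccentric's arm fully round to its stop so that the eccentric closes the row up against the end post. Do not disturb the lower cylinders or the other parts on the bench.

Things in the scene. Friction and masses are not known exactly. Their poses are not given: they have to be found in the camera images.
- nest: fixed steel stacking nest; origin at the centre of the layer place, on the worktop (z 0); z up, x points away from the robot (yawed up to 0.25 rad), y along the row. All nest coordinates below are in this frame. Two lower cylinders lie end to end along y on its base plate, filling x -28..28, y -79..81 mm, their tops 57 mm above the worktop
- ledge (a point): mid-top of the nest's aluminium feed ledge on the robot side, 57.5 mm above the worktop; the ledge spans nest x -166..-36 mm, y +-86 mm and has side rails (inner faces at y +-80 mm, top 69 mm) that guide the sheet
- stops (a point): midway between the two steel front stops beyond the row (at nest y +-50 mm, each 30 mm wide, top 72 mm above the worktop), on the line of their faces towards the ledge, nest x = 36 mm, at the sheet's height
- end_post (a point): top of the row face (nest y = 81 mm) of the steel end post at the +y end of the row; 40 mm wide, top 95 mm above the worktop
- sheet: stiff grey plastic separator sheet on the ledge, 90 (x) x 154 (y) x 5 mm, 0.14 kg; origin at the centre of its underside. Its robot-side edge has an upturned lip to push on: 4 mm thick, 120 mm long, outer face at x = -45 mm, top 15.5 mm above the underside. Against the stops its origin is at nest x = -9 mm, its upper face 62.5 mm and lip top 73 mm above the worktop, its rear still on the ledge
- cyl_a: loose matte silver compact-cylinder body, a block 80 mm long (its y axis) x 56 mm wide (its x axis) x 45 mm high, dark bands near both ends and dark grooves on the long sides, 0.3 to 0.6 kg; origin at the centre of its underside, z up. On the worktop to the robot's left, y axis within 0.6 rad of world y. Either loose one may go in either place
- cyl_b: the other loose cylinder, the same in every way as cyl_a
- low_a: lower-layer cylinder at the end-post side, same kind as cyl_a, sitting in the nest; to be left where it is
- low_b: lower-layer cylinder at the eccentric side, same kind as cyl_a, sitting in the nest; to be left where it is
- cam (a joint): angle of the eccentric about its upright pivot, rad: 0 open, 1.57 at the end stop = closed; grows counter-clockwise from above; stiff (0.25 N m, about 4 N at the pin), stays where left. At 0 its arm points at -150 degrees from nest x (towards the robot and away from the row), when closed at -60 degrees
- cam_pivot (a point): on the eccentric's pivot axis (nest x 0, y -122.5 mm), 120 mm above the worktop. The steel disc (52 mm diameter, centre 14 mm off the pivot, 69 to 95 mm above the worktop) reaches nest y = -96.5 mm when open, -82.5 mm when closed, so it pushes a loosely laid 160 mm row up to the end post, leaving about 3 mm of play
- cam_pin (a point): top centre, 151 mm above the worktop, of the upright pin (16 mm diameter, 42 mm of free height from 109 mm up) at the end of the eccentric's arm, 70 mm from the pivot: push or hook it round
- port: bystander: steel block 90 x 110 x 50 mm with a 52 mm bayonet port on top, fixed; origin under its centre
- seal: bystander: blue piston seal ring, 84 mm outer diameter, 14 mm high; origin at the centre of its underside
- trunnion: bystander: stainless trunnion mount, base 60 x 100 mm, 60 mm high; origin at the centre of its underside
- valve: bystander: black flow valve, 40 x 95 mm, 66 mm high; origin at the centre of its underside
Not all that is in view belongs to the job. There is more than one size of the sheet; the job needs the smallest.

How it is judged:
By the outcome, as a careful person would: the job done as asked, in the order asked, and still so for the second after the job is handed in, with the robot touching nothing.
It also fails if it takes over 72 s, if anything falls off the work surface, if the arm or the gripper's body presses on something with over 40 N, if the wrist force passes 120 N, or if a joint passes its speed limit or range.

## Robot

A 6-joint arm with a two-finger parallel gripper is mounted at the origin on the work surface. World frame = base frame: x ahead of the robot, y to its left, z up, the work surface at z = 0. Lengths are in mm, angles in degrees, forces in N, time in s.
With the tool pointing down it reaches from about 350 to 850 mm from the base axis. Payload 8.1 kg.
Tool frame: the origin (TCP) lies at the very end of the fingers, on their centre line; the grasp point (between the pads) lies 19 mm behind it; z points along the fingers, y is the direction in which the jaws open and shut (so a half turn about z gives the same grasp; the last joint's range is limited). The gripper opens to 85 mm and grips with 20 to 120 N. Pads are 22 mm wide; open, the fingers measure 114 mm over their backs; the gripper's body (76 mm by 85 mm) begins 54 mm behind the grasp point. The pads swing forward as they close: fully open they stand 13 mm farther back than shut.
Start: joints at [-74.622, 7.471, 85.268, -0, 87.261, -4.893], TCP at [207.899, -562.835, 231.292] pointing down, gripper open.
Joint ranges: [-169.43, 169.43], [-51.17, 129.36], [1.28, 143.12], [-76.62, 256.62], [0, 156.53], [-152.29, 152.29]. Speed limits (degrees/s): [136.94, 136.94, 159.86, 180, 180, 180].

## Interface

Orientations are given as [roll, pitch, yaw] about the fixed x, y, z axes, in that order (R = Rz(yaw) Ry(pitch) Rx(roll)).
In Python, from bench import r, eyes gives the robot as it stands. The module is installed in compiled form; this text tells all that it offers.
- The arm moves only by the tool play_rows, never from a script. Its argument "deltas" is a list of rows, each a list of 3 entries, a list of its own where there are three numbers: the shift along the tool's x, y, z in m, then the turn, a rotation vector about the tool's x, y, z in rad, then the closure, from 0 (fully open) to 1 (shut). A call has 1 to 8 rows; each row shifts and turns the pose as measured when the row begins, along the tool's axes as they then stand; what a row does not reach is not made up. A row lasts 1/8 s, in which the tool goes at most 62.5 mm and 10.7 degrees, less where a joint would pass 70% of its speed; a pose out of reach is approached as far as the arm can. A call with a gripper value outside its range is refused whole. The fingers move at their own pace and stop on an object; "force" is the grip in N (left out, the last holds). Time passes only in rows, so rows that do not move let the fingers close. It gives the time, the measured TCP pose, the force and the opening at its end, in the units of the state.
- r.sense(): the state, without advancing time (a new reading comes with each control period).
- eyes.snapshot(name): name is "side" or "top" or "wrist"; returns the picture (420x560x3 uint8, red, green, blue); there is no depth.
- eyes.get_calibration(name): a dict with "mtx" (3x3 intrinsics, pixels), "R" (3x3) and "t" (3): a world point X has camera coordinates R X + t; the wrist camera has in their place "T_tool_cam" (4x4, takes a point from camera to tool coordinates, whose origin is the TCP and whose axes are the flange's). Camera axes: x right, y down, z forward; pixel columns grow to the right and rows downward; lengths in mm; the calibration is good to about 2 mm. A picture is of the moment at which its call begins: read the wrist's pose just before it. get_calibration takes no time and is no camera call.
- r.hand_in(): hands the job in, once; it reports no verdict.
The state is a dict: "time": time; "joint_pos": joint angles; "qd": joint speeds; "joint_efforts": joint torques, N m; "tool_pos": TCP position; "tcp_rot": TCP orientation; "ft_force": force on the tool from outside, world axes, zero at the start; "wrist_torque": the same for the moment, N m; "finger_gap": finger opening in mm.
Only numpy, scipy, OpenCV 4.12 (cv2) and the standard library are available. Lean on these libraries where they do the work, as an engineer would, in place of code of your own. Each camera call takes 0.05 s, during which the arm holds its last target. There are 200 camera calls.

## Working session

There is one attempt and no reset: what is moved stays moved. The work goes in short steps, Python scripts to look and compute and a tool call to move; the robot and the scene stay as the last step left them, time stands still between calls to the robot, and variables do not carry over. Pictures are saved under pics/ and viewed, about 8 in all and at most 12, crops included, and the job is handed in when it is done.

Besides the shell and the picture viewer there is one more tool, called after "Request:" as name([rows], argument=value, ...), one row to a line, values as JSON. play_rows: Moves the arm, as the interface text tells. Its arguments: {"type":"object","properties":{"deltas":{"type":"array"},"force":{"type":"number"}},"required":["deltas"]}

```bash
mkdir -p pics; ls
python3 - <<'E'
from bench import r, eyes
import cv2,numpy as np
s=r.sense();print(s)
for n in("top","side"):
    im=eyes.snapshot(n);np.save(f"pics/{n}0.npy",im);cv2.imwrite(f"pics/{n}0.png",cv2.resize(im[:,:,::-1],(800,600)))
    c=eyes.get_calibration(n);print(n,c)
print(eyes.get_calibration("wrist"))
E
```

```text
pics
{'time': 0.0, 'joint_pos': array([-7.46210586e+01,  7.51653267e+00,  8.53311883e+01,  5.09148892e-04,
        8.72604326e+01, -4.89273655e+00]), 'qd': array([ 0.05151044, -0.0267785 ,  0.02235091, -0.01306573, -0.01093732,
        0.05249371]), 'joint_efforts': array([ 1.37814095e-04, -5.69395602e+01, -5.00553703e+01,  2.87949683e-05,
        1.46953011e-02,  8.50547281e-06]), 'tool_pos': array([ 207.7616593 , -562.28544948,  230.21127813]), 'tcp_rot': array([-1.79892284e+02, -9.73114561e-03,  2.02716440e+01]), 'ft_force': array([-0.1958708 ,  0.16876963,  0.84675707]), 'wrist_torque': array([-0.02098726,  0.04841454,  0.01250079]), 'finger_gap': 84.89141254087083}
top {'mtx': array([[445.23250533,   0.        , 274.1053743 ],
       [  0.        , 445.23250533, 210.99070408],
       [  0.        ,   0.        ,   1.        ]]), 'R': array([[-0.0025989 , -0.99995562,  0.00905593],
       [-0.99208185,  0.0014411 , -0.12558472],
       [ 0.1255661 , -0.00931061, -0.99204157]]), 't': array([ -71.61747177,  579.15592901, 1083.85756948])}
side {'mtx': array([[418.87458615,   0.     
[... 152 characters left out ...]
.02765054,  0.01612417],
       [-0.02813883,  0.51892858, -0.85435434],
       [ 0.01525607, -0.85437028, -0.51944073]]), 't': array([ 544.11094085,  129.11190179, 1160.6488744 ])}
{'mtx': array([[322.81258607,   0.        , 281.10121102],
       [  0.        , 322.81258607, 213.14719697],
       [  0.        ,   0.        ,   1.        ]]), 'T_tool_cam': array([[-1.32923438e-03, -9.46125077e-01, -3.23798658e-01,
         8.29372084e+01],
       [ 9.99998700e-01, -1.55310548e-03,  4.32983218e-04,
        -9.35122972e-01],
       [-9.12549750e-04, -3.23797662e-01,  9.46125912e-01,
        -1.43798160e+02],
       [ 0.00000000e+00,  0.00000000e+00,  0.00000000e+00,
         1.00000000e+00]])}
```

View pics/top0.png

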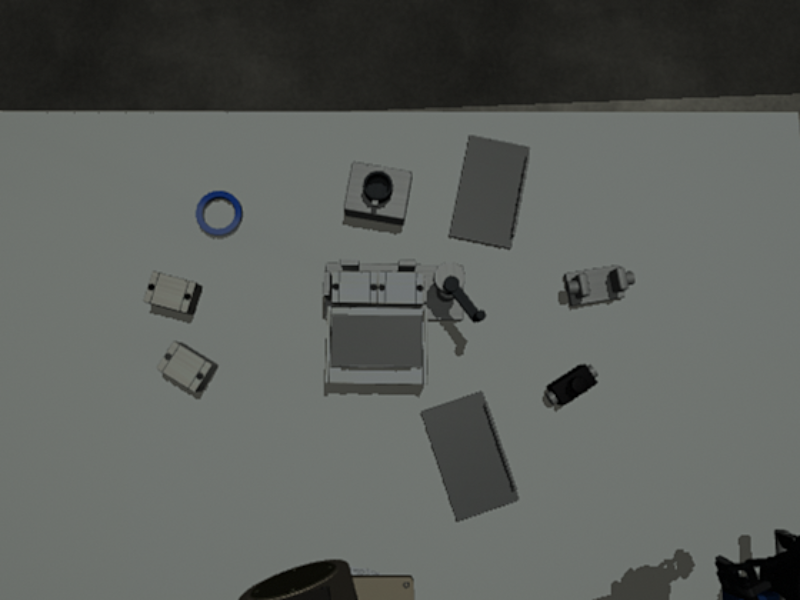

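View pics/side0.png

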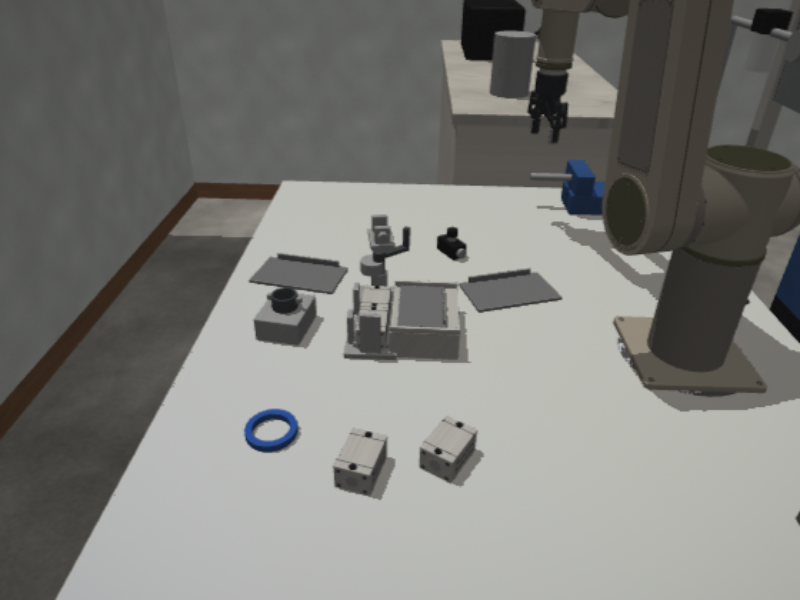

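The sheet on the ledge (top view ~(375,338), between the rails) is the smallest of three; the larger ones lie on the bench at (489,190) and (470,455). The loose cylinders are at (172,292) and (187,366). The end post is at the left of the row and the cam arm points lower right. Next I get rough poses from the top image.

```bash
cat > h.py <<'E'
import numpy as np,cv2
from scipy.spatial.transform import Rotation as Ro
from bench import r,eyes
def cam(name,s=None):
    c=eyes.get_calibration(name);K=c["mtx"]
    if name!="wrist": return K,c["R"],c["t"]
    T=np.eye(4);T[:3,:3]=Ro.from_euler("xyz",s["tcp_rot"],degrees=True).as_matrix();T[:3,3]=s["tool_pos"]
    M=np.linalg.inv(T@c["T_tool_cam"]);return K,M[:3,:3],M[:3,3]
def ray(px,c,z):
    K,R,t=c;px=np.atleast_2d(px).astype(float)
    d=(R.T@np.linalg.inv(K)@np.c_[px,np.ones(len(px))].T).T;o=-R.T@t
    return o+d*((z-o[2])/d[:,2])[:,None]
def proj(X,c):
    K,R,t=c;p=(K@(R@np.atleast_2d(X).T+t[:,None])).T;return p[:,:2]/p[:,2:]
def shot(name,tag,scale=1.42):
    s=r.sense();im=eyes.snapshot(name);np.savez(f"pics/{tag}.npz",im=im,**s)
    g=np.clip(im[:,:,::-1].astype(float)*1.6,0,255).astype(np.uint8)
    cv2.imwrite(f"pics/{tag}.png",cv2.resize(g,None,fx=scale,fy=scale,interpolation=cv2.INTER_CUBIC));return s,im
def N(nest,p):  # nest=(x,y,yawdeg); nest mm -> world
    a=np.radians(nest[2]);p=np.atleast_2d(p);return np.c_[nest[0]+p[:,0]*np.cos(a)-p[:,1]*np.sin(a),nest[1]+p[:,0]*np.sin(a)+p[:,1]*np.cos(a)]
def go(x,y,z,yaw):
    s=r.sense();R=Ro.from_euler("xyz",s["tcp_rot"],degrees=True);G=Ro.from_euler("xyz",[180,0,yaw],degrees=True)
    print("pos",s["tool_pos"].round(1),"rot",s["tcp_rot"].round(2),"F",s["ft_force"].round(1),"t",round(s["time"],2),"tool shift m",(R.inv().apply(np.array([x,y,z])-s["tool_pos"])/1000).round(4),"turn rad",(R.inv()*G).as_rotvec().round(4))
E
python3 - <<'E'
from h import *
c=cam("top");k=1/1.4286
print("rails top outer",ray(np.array([[325,392],[428,392],[325,305],[428,305]])*k,c,69).round(0))
print("pivot,pin",ray(np.array([[451,285]])*k,c,120).round(0),ray(np.array([[480,316]])*k,c,151).round(0))
print("cyl",ray(np.array([[172,292],[187,366]])*k,c,45).round(0))
im=np.load("pics/top0.npy");g=im.max(2);
for cx,cy in((172,292),(187,366)):
    x,y=int(cx*k),int(cy*k);print(g[y-25:y+26:3,x-28:x+29:3])
E
```

```text
rails top outer [[ 422.   40.   69.]
 [ 421. -133.   69.]
 [ 569.   41.   69.]
 [ 569. -135.   69.]]
pivot,pin [[ 595. -169.  120.]] [[ 541. -211.  151.]]
cyl [[595. 311.  45.]
 [466. 280.  45.]]
[[116 116 117 116 117 117 116 117 117 116 117 116 118 116 117 117 118 117
  116]
 [117 117 117 116 117 117 117 117 118 118 117 118 118 117 117 118 117 117
  116]
 [117 117 117 117 117 117 117 117 119 117 116 117 117 117 117 117 117 118
  118]
 [117 117 117 116 117 118 119 117 117 117 116 117 118 117 118 117 117 118
  118]
 [116 116 116 117 118 113  87  99 114 120 118 117 117 117 118 118 117 117
  116]
 [118 117 118 117 115 108  73 113 114 114 103 109 106 120 118 117 118 116
  118]
 [116 117 117 117 112 114 106 111 110 109 109 114 115  89  96  98 119 118
  117]
 [118 117 117 119   2   3 114 109 108 111 114 114 112  76 114   5  27 120
  118]
 [116 116 118 115  95  76 112 111 111 115 112 108 114 120 115  22  14 119
  117]
 [117 117 117 107 111  97 114 113 114 116 113 111  94   0  84  25  81 118
  117]
 [116 116 117 108 108 113 112 110 112 115 115 115  68  32  19  20 126 117
  117]
 [117 117 117
[... 1151 characters left out ...]
 115 112 116 111 116 116  98 119 102  45 113
  117]
 [116 117 117  98  89 113 112 116 115 115 114 114 115 113 118  32  37 121
  116]
 [116 117 116 119  70 117 111 113 116 115 116 114  59  74  75  39  91 117
  118]
 [117 117 117 117  83  64  93 113 112 114 118 105  32  38  36  48 120 117
  117]
 [117 118 117 116 119 106  60  55 115 112 116 103 123  31  33 108 117 117
  117]
 [117 117 117 117 117 116 120  97  63  76  91 113  89  29  59 118 117 117
  117]
 [117 116 116 117 117 117 117 117 112  58  61 105  18  39 106 116 118 118
  117]
 [117 117 117 117 117 117 117 117 117 119  94  58  65  88 117 118 117 117
  117]
 [116 116 116 116 117 117 117 117 117 116 117 121  95 120 117 117 117 116
  117]]
```

```bash
python3 -c "
from h import *
go(540,-47,260,0)"
```

```text
pos [ 207.8 -562.3  230.3] rot [-1.799e+02 -1.000e-02  2.027e+01] F [-0.7 -0.8  0.2] t 0.1 tool shift m [ 0.4902 -0.3684 -0.029 ] turn rad [-1.700e-03  2.000e-04  3.538e-01]
```

Request:
play_rows([
  [[0,0,-0.01],[0,0,0.177],0],
  [[0,0,-0.01],[0,0,0.177],0],
  [[0.028,-0.043,-0.002],[0,0,0],0],
  [[0.028,-0.043,-0.002],[0,0,0],0],
  [[0.028,-0.043,-0.002],[0,0,0],0],
  [[0.028,-0.043,-0.002],[0,0,0],0],
  [[0.028,-0.043,0],[0,0,0],0],
  [[0.028,-0.043,0],[0,0,0],0],
])

```text
time: 1.1
tool_pos: [380.5, -299.7, 255.3]
tcp_rot: [-179.5, 0.2, -1.1]
ft_force: [0.4, -0.0, 0.4]
finger_gap: 85.7
```

Request:
play_rows([
  [[0.028,-0.043,0],[0,0,0],0],
  [[0.028,-0.043,0],[0,0,0],0],
  [[0.028,-0.043,0],[0,0,0],0],
  [[0.028,-0.043,0],[0,0,0],0],
  [[0.028,-0.043,0],[0,0,0],0],
  [[0,0,0],[0,0,0],0],
  [[0,0,0],[0,0,0],0],
])

```text
time: 1.98
tool_pos: [527.9, -75.9, 253.9]
tcp_rot: [-179.4, 0.4, -0.8]
ft_force: [-0.4, -0.5, 0.1]
finger_gap: 85.3
```

```bash
python3 -c "
from h import *
s,im=shot('wrist','w1')
go(540,-47,260,0)"
```

```text
pos [527.8 -76.  253.9] rot [-179.4     0.4    -0.84] F [-1.  -0.5  0.3] t 2.02 tool shift m [ 0.0117 -0.0293 -0.0059] turn rad [-0.0105  0.0069 -0.0147]
```

View pics/w1.png

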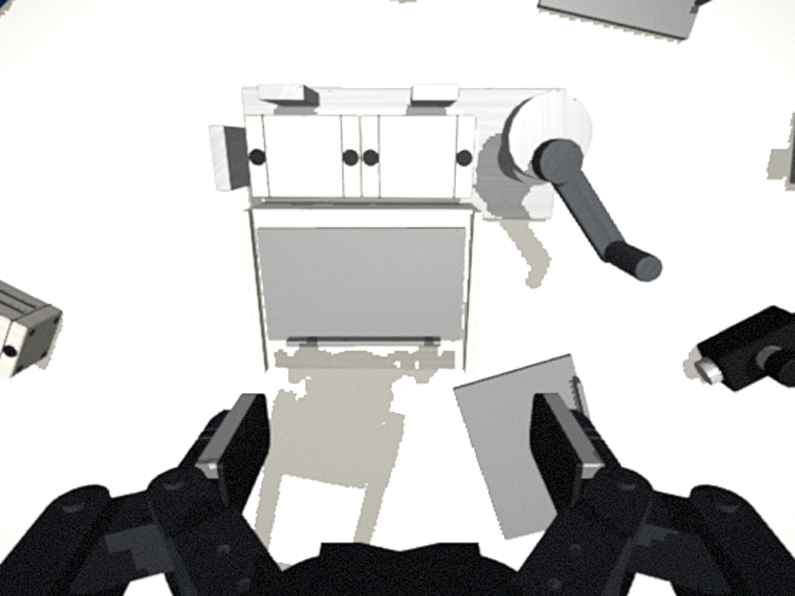

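Run:
```python
from h import *
d=np.load("pics/w1.npz");im=d["im"];c=cam("wrist",d)
g=cv2.cvtColor(im,cv2.COLOR_RGB2GRAY)
m=(g<60).astype(np.uint8)
n,l,st,ce=cv2.connectedComponentsWithStats(m)
P=[]
for u in((257,157),(350,157),(371,157),(464,157)):
    w=np.array(u)/1.42;x,y=w.round().astype(int);q=g[y-8:y+9,x-8:x+9].astype(float);q=np.clip(90-q,0,None);yy,xx=np.mgrid[y-8:y+9,x-8:x+9]
    mm=(xx-w[0])**2+(yy-w[1])**2<50;q=q*mm;P.append(((q*xx).sum()/q.sum(),(q*yy).sum()/q.sum()))
W=ray(P,c,57);print(W.round(1));dv=W[0]-W[3];yaw=np.degrees(np.arctan2(-dv[0],dv[1]));ce=W.mean(0)
a=np.radians(yaw);nest=(ce[0]+np.sin(a),ce[1]-np.cos(a),yaw);print("nest",np.round(nest,2))
k=1/1.42
f=lambda px,z:ray(np.array(px)*k,c,z)[:,:2].round(1).tolist()
print("blk corners",f([[248,115],[476,115],[475,198],[250,198]],57))
print("piv",f([[558,160]],120),"pin",f([[648,267]],151))
print("sheet top front corners",f([[257,227],[465,227]],62.5),"lip top",f([[288,338],[440,338]],73))
print("post face top",f([[243,128],[249,188]],95), "exp",N(nest,[[20,81],[-20,81],[0,-122.5],[-60.6,-157.5]]))
```

```text
[[ 603.7   26.5   57. ]
 [ 602.4  -39.5   57. ]
 [ 602.1  -54.    57. ]
 [ 600.8 -119.8   57. ]]
nest [602.21 -47.7   -1.15]
blk corners [[631.0, 29.3], [628.5, -127.7], [572.5, -129.2], [574.9, 34.8]]
piv [[600.6, -166.6]] pin [[544.6, -211.6]]
sheet top front corners [[554.6, 30.4], [552.5, -121.9]] lip top [[470.4, 13.1], [469.1, -104.0]]
post face top [[621.4, 21.3], [585.3, 22.1]] exp [[ 623.83638299   32.87836194]
 [ 583.8444375    33.68104254]
 [ 599.7567727  -170.17932042]
 [ 538.46662976 -203.95621162]]
```

```bash
python3 -c "
from h import *
go(430,-44.3,110,-1.15)"
```

```text
pos [527.8 -76.  253.9] rot [-179.4     0.4    -0.84] F [-1.  -0.5  0.3] t 2.02 tool shift m [-0.0972 -0.0288  0.1449] turn rad [-0.0105  0.007   0.0054]
```

Request:
play_rows([
  [[-0.049,-0.015,0.0],[-0.01,0.007,0.005],1],
  [[-0.049,-0.015,0.02],[0,0,0],1],
  [[0,0,0.04],[0,0,0],1],
  [[0,0,0.04],[0,0,0],1],
  [[0,0,0.04],[0,0,0],1],
  [[0,0,0],[0,0,0],1],
  [[0,0,0],[0,0,0],1],
])

```text
time: 2.9
tool_pos: [425.2, -50.8, 111.5]
tcp_rot: [179.9, -0.1, -1.9]
ft_force: [0.6, 0.4, -0.4]
finger_gap: -0.2
```

```bash
python3 -c "
from h import *
go(430,-44.3,66,-1.15)"
```

```text
pos [425.2 -50.8 111.5] rot [ 1.7992e+02 -6.0000e-02 -1.8800e+00] F [ 0.6  0.4 -0.4] t 2.9 tool shift m [ 0.0045 -0.0068  0.0455] turn rad [ 0.0015 -0.001  -0.0127]
```

Request:
play_rows([
  [[0.003,-0.007,0.02],[0.001,-0.001,-0.013],1],
  [[0,0,0.014],[0,0,0],1],
  [[0,0,0.01],[0,0,0],1],
  [[0,0,0],[0,0,0],1],
])

```text
time: 3.4
tool_pos: [432.9, -46.2, 72.4]
tcp_rot: [179.8, -0.5, -1.2]
ft_force: [0.9, 1.1, 0.3]
finger_gap: -0.1
```

```bash
python3 -c "
from h import *
go(530,-46.4,65,-1.15)"
```

```text
pos [432.9 -46.2  72.4] rot [179.84  -0.52  -1.23] F [0.9 1.1 0.3] t 3.4 tool shift m [ 0.097  -0.0019  0.0083] turn rad [ 0.0028 -0.0091 -0.0015]
```

Request:
play_rows([
  [[0,0,0.007],[0,-0.009,0],1],
  [[0,0,0.001],[0,0,0],1],
  [[0.01,0,0.0],[0,0,0],1],
  [[0.01,0,0],[0,0,0],1],
  [[0.01,0,0],[0,0,0],1],
])

```text
time: 4.03
tool_pos: [465.6, -47.3, 65.3]
tcp_rot: [179.8, -0.1, -1.3]
ft_force: [-1.1, -0.3, 0.0]
finger_gap: -0.0
```

Request:
play_rows([
  [[0.012,0,0],[0,0,0],1],
  [[0.012,0,0],[0,0,0],1],
  [[0.012,0,0],[0,0,0],1],
  [[0.01,0,0],[0,0,0],1],
  [[0.008,0,0],[0,0,0],1],
])

```text
time: 4.65
tool_pos: [523.8, -48.5, 65.2]
tcp_rot: [179.8, -0.0, -1.2]
ft_force: [-2.7, 0.5, 1.7]
finger_gap: 0.0
```

```bash
python3 -c "
from h import *
go(537,-46.4,65,-1.15)
shot('side','s2',1.42)"
```

```text
pos [523.8 -48.5  65.2] rot [ 1.7982e+02 -3.0000e-02 -1.2400e+00] F [-2.7  0.5  1.7] t 4.65 tool shift m [ 0.0131 -0.0024  0.0002] turn rad [ 0.0032 -0.0006 -0.0016]
```

Request:
play_rows([
  [[0.005,0,0],[0,0,0],1],
  [[0.003,0,0],[0,0,0],1],
  [[0.003,0,0],[0,0,0],1],
])

```text
time: 5.08
tool_pos: [535.9, -48.8, 65.3]
tcp_rot: [179.8, -0.1, -1.2]
ft_force: [-2.0, 0.3, 0.5]
finger_gap: -0.2
```

Request:
play_rows([
  [[0.002,0,0],[0,0,0],1],
  [[0.001,0,0],[0,0,0],1],
])

```text
time: 5.32
tool_pos: [538.1, -48.8, 65.2]
tcp_rot: [179.8, 0.1, -1.2]
ft_force: [-9.3, 0.3, 7.7]
finger_gap: 0.2
```

Request:
play_rows([
  [[0.0015,0,0],[0,0,0],1],
])

```text
time: 5.45
tool_pos: [538.1, -48.8, 65.2]
tcp_rot: [179.8, 0.3, -1.2]
ft_force: [-12.2, 0.1, 11.4]
finger_gap: 0.1
```

Request:
play_rows([
  [[0.0015,0,0],[0,0,0],1],
])

```text
time: 5.58
tool_pos: [538.1, -48.8, 65.2]
tcp_rot: [179.8, 0.5, -1.2]
ft_force: [-11.1, -0.1, 9.2]
finger_gap: -0.0
```

Sheet is against the stops (no motion, -12 N). Back off and look.

Request:
play_rows([
  [[-0.012,0,0],[0,-0.008,0],1],
  [[-0.006,0,-0.01],[0,0,0],1],
  [[0,0,-0.05],[0,0,0],1],
  [[0,0,-0.05],[0,0,0],0],
  [[0.01,0,-0.05],[0,0,0],0],
  [[0.02,0,-0.03],[0,0,0],0],
  [[0,0,0],[0,0,0],0],
  [[0,0,0],[0,0,0],0],
])

```text
time: 6.58
tool_pos: [551.5, -48.3, 264.0]
tcp_rot: [179.8, 0.6, -1.3]
ft_force: [0.1, -0.2, -0.1]
finger_gap: 85.0
```

```bash
python3 -c "
from h import *
shot('wrist','w2')
go(530,270,250,90)"
```

```text
pos [551.5 -48.3 264. ] rot [179.82   0.62  -1.25] F [ 0.1  0.1 -0.4] t 6.62 tool shift m [-0.0282 -0.3178  0.0133] turn rad [-0.0062  0.0111 -1.5926]
```

View pics/w2.png

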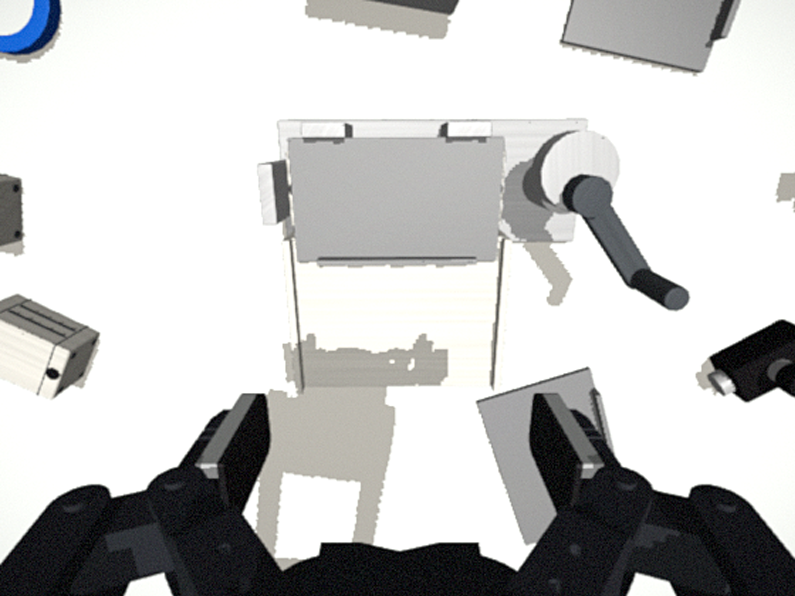

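Run:
```python
from h import *
d=np.load("pics/w2.npz");c=cam("wrist",d);k=1/1.42;nest=(602.2,-47.7,-1.15)
f=lambda px,z:ray(np.array(px)*k,c,z)[:,:2].round(1).tolist()
print("sheet front",f([[289,138],[504,138]],62.5),"exp",N(nest,[[36,77],[36,-77]]).round(1))
print("stop tops L front corners",f([[303,137],[345,137],[448,137],[491,137]],72),N(nest,[[36,65],[36,35],[36,-35],[36,-65]]).round(1))
print("post face",f([[273,163],[277,222]],95),N(nest,[[20,81],[-20,81]]).round(1))
print("rails inner",f([[303,386],[492,386]],69),N(nest,[[-166,80],[-166,-80]]).round(1))
q=lambda p,z:(proj(np.c_[N(nest,p),[z]*len(p)],c)*1.42).round(0).tolist()
for a in(-140,-145,-150):print("pin px exp",a,q([[70*np.cos(np.radians(a)),-122.5+70*np.sin(np.radians(a))]],151))
print("pivot",q([[0,-122.5]],120),q([[0,-122.5]],109),f([[588,196]],120),"pin",f([[677,298]],151))
```

```text
sheet front [[639.0, 27.3], [635.5, -124.6]] exp [[ 639.7   28.6]
 [ 636.6 -125.4]]
stop tops L front corners [[639.3, 15.5], [638.6, -13.3], [637.0, -84.0], [636.3, -113.6]] [[ 639.5   16.6]
 [ 638.9  -13.4]
 [ 637.5  -83.4]
 [ 636.9 -113.4]]
post face [[623.6, 32.1], [585.3, 33.8]] [[623.8  32.9]
 [583.8  33.7]]
rails inner [[444.2, 34.3], [440.2, -123.6]] [[ 437.8   35.6]
 [ 434.6 -124.4]]
pin px exp -140 [[680.0, 296.0]]
pin px exp -145 [[671.0, 302.0]]
pin px exp -150 [[661.0, 307.0]]
pivot [[596.0, 197.0]] [[588.0, 195.0]] [[600.7, -165.4]] pin [[543.9, -212.4]]
```

Request:
play_rows([
  [[-0.006,-0.05,0],[-0.006,0.011,0],0],
  [[-0.003,-0.05,0],[0,0,0],0],
  [[-0.003,-0.05,0],[0,0,0],0],
  [[-0.003,-0.05,0],[0,0,0],0],
  [[-0.003,-0.05,0],[0,0,0],0],
  [[-0.003,-0.05,0],[0,0,0],0],
  [[-0.003,-0.05,0],[0,0,0],0],
  [[0,0,0],[0,0,-0.18],0],
])

```text
time: 7.62
tool_pos: [525.8, 309.3, 246.3]
tcp_rot: [179.4, 1.2, 9.0]
ft_force: [-0.2, -1.6, 0.7]
finger_gap: 85.4
```

Request:
play_rows([
  [[0,0,0],[0,0,-0.18],0],
  [[0,0,0],[0,0,-0.18],0],
  [[0,0,0],[0,0,-0.18],0],
  [[0,0,0],[0,0,-0.18],0],
  [[0,0,0],[0,0,-0.18],0],
  [[0,0,0],[0,0,-0.18],0],
  [[0,0,0],[0,0,-0.18],0],
  [[0,0,0],[0,0,0],0],
])

```text
time: 8.62
tool_pos: [515.8, 305.8, 230.6]
tcp_rot: [-177.8, 1.7, 83.7]
ft_force: [0.5, 0.4, -0.4]
finger_gap: 85.6
```

```bash
python3 -c "
from h import *
shot('wrist','w3')
go(530,310,250,90)"
```

```text
pos [515.7 305.8 230.6] rot [-177.76    1.73   83.58] F [0.6 0.7 0. ] t 8.68 tool shift m [ 0.0052  0.0129 -0.0201] turn rad [-0.0408  0.028  -0.1127]
```

View pics/w3.png

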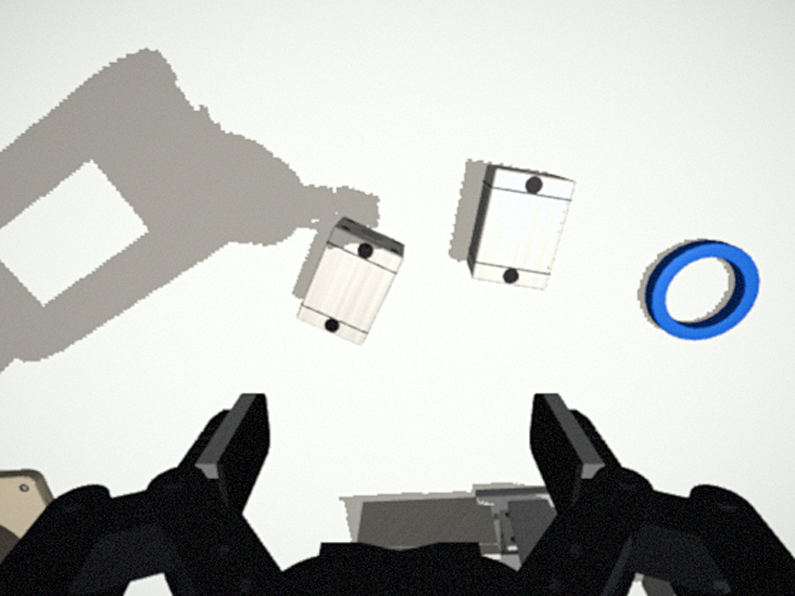

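Both loose cylinders are clear, with their top ports at (534,185)/(511,276) and (365,250)/(332,325); the camera's right is +x world.

```bash
cat >> h.py <<'E'
def blob(g,u,th=90):
    w=np.array(u)/1.42;x,y=w.round().astype(int);yy,xx=np.mgrid[y-8:y+9,x-8:x+9];q=np.clip(th-g[y-8:y+9,x-8:x+9].astype(float),0,None)*((xx-w[0])**2+(yy-w[1])**2<40)
    return (q*xx).sum()/q.sum(),(q*yy).sum()/q.sum()
def cyl(tag,us,z):
    d=np.load(f"pics/{tag}.npz");c=cam("wrist",d);g=cv2.cvtColor(d["im"],cv2.COLOR_RGB2GRAY)
    W=ray([blob(g,u) for u in us],c,z);v=W[0]-W[1];print("ports",W.round(1).tolist(),"len",np.linalg.norm(v).round(1),"mid",W.mean(0).round(1),"axis deg",np.degrees(np.arctan2(v[1],v[0])).round(2))
E
python3 - <<'E'
from h import *
cyl("w3",[(534,185),(511,276)],45);cyl("w3",[(365,250),(332,325)],45)
E
```

```text
ports [[605.1, 349.1, 45.0], [587.8, 285.6, 45.0]] len 65.8 mid [596.4 317.4  45. ] axis deg 74.8
ports [[483.1, 315.6, 45.0], [448.8, 259.0, 45.0]] len 66.2 mid [466.  287.3  45. ] axis deg 58.79
```

```bash
python3 -c "
from h import *
go(596.4,317.4,130,74.8)"
```

```text
pos [515.7 305.8 230.6] rot [-177.76    1.73   83.58] F [0.6 0.7 0. ] t 8.68 tool shift m [0.0236 0.0827 0.0967] turn rad [-0.0368  0.0332  0.1526]
```

Request:
play_rows([
  [[0,0,0],[-0.037,0.033,0.152],0],
  [[0.016,0.037,0.0],[0,0,0],0],
  [[0.016,0.037,0.02],[0,0,0],0],
  [[0,0,0.04],[0,0,0],0],
  [[0,0,0.03],[0,0,0],0],
  [[0,0,0],[0,0,0],0],
])

```text
time: 9.43
tool_pos: [592.6, 314.1, 131.7]
tcp_rot: [-179.6, 0.3, 73.0]
ft_force: [0.3, -0.4, 0.4]
finger_gap: 85.4
```

```bash
python3 -c "
from h import *
go(596.4,317.4,130,74.8)
s,im=shot('wrist','w4')
print((proj([[605.1,349.1,45],[587.8,285.6,45]],cam('wrist',s))*1.42).round(0))"
```

```text
pos [592.6 314.1 131.7] rot [-179.63    0.33   72.96] F [ 0.3 -0.4  0.4] t 9.43 tool shift m [0.0042 0.0027 0.0017] turn rad [-0.0065  0.0056 -0.0321]
[[405. 242.]
 [409. 359.]]
```

View pics/w4.png

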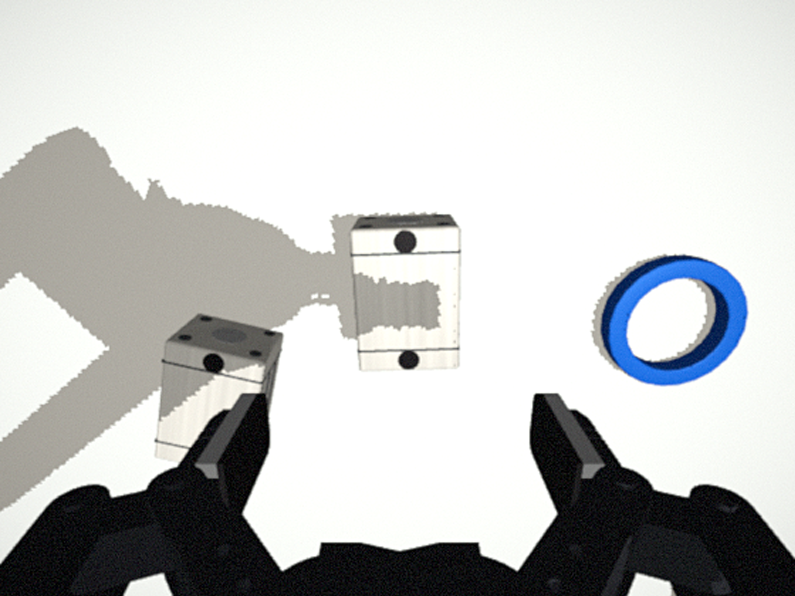

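Request:
play_rows([
  [[0.004,0.003,0.02],[-0.006,0.006,-0.032],0],
  [[0.001,0,0.035],[0,0,0],0],
  [[0,0,0.03],[0,0,0],0],
  [[0,0,0.012],[0,0,0],0],
  [[0,0,0],[0,0,0],0],
])

```text
time: 10.1
tool_pos: [604.4, 322.0, 47.1]
tcp_rot: [179.2, -0.7, 74.4]
ft_force: [0.2, -0.4, 0.6]
finger_gap: 85.1
```

```bash
python3 -c "
from h import *
go(596.4,317.4,11,74.8)"
```

```text
pos [604.4 322.   47.1] rot [179.19  -0.72  74.45] F [ 0.2 -0.4  0.6] t 10.1 tool shift m [-0.007  -0.007   0.0359] turn rad [ 0.0142 -0.0125 -0.0062]
```

Request:
play_rows([
  [[-0.006,-0.006,0.006],[0.014,-0.012,-0.006],0],
  [[0,0,0.01],[0,0,0],0],
  [[0,0,0.01],[0,0,0],0],
  [[0,0,0],[0,0,0],0],
])

```text
time: 10.6
tool_pos: [599.0, 318.6, 23.7]
tcp_rot: [179.8, -0.2, 74.8]
ft_force: [-0.5, -0.3, -0.9]
finger_gap: 85.1
```

```bash
python3 -c "
from h import *
go(596.4,317.4,11,74.8)"
```

```text
pos [599.  318.6  23.7] rot [179.79  -0.19  74.77] F [-0.5 -0.3 -0.9] t 10.6 tool shift m [-0.0019 -0.0022  0.0126] turn rad [ 0.0037 -0.0032 -0.0005]
```

Request:
play_rows([
  [[-0.002,-0.002,0.006],[0.004,-0.003,0],0],
  [[0,0,0.006],[0,0,0],0],
  [[0,0,0.001],[0,0,0],0],
])

```text
time: 10.98
tool_pos: [596.5, 317.2, 9.9]
tcp_rot: [-180.0, -0.0, 74.8]
ft_force: [0.3, -0.3, -0.8]
finger_gap: 85.5
```

```bash
python3 -c "
from h import *
go(596.4,317.4,11,74.8)"
```

```text
pos [596.5 317.2   9.9] rot [-1.7997e+02 -1.0000e-02  7.4770e+01] F [ 0.3 -0.3 -0.8] t 10.97 tool shift m [ 0.0002 -0.0002 -0.0011] turn rad [-0.0005 -0.0002 -0.0006]
```

Request:
play_rows([
  [[0,0,0],[0,0,0],0.5],
  [[0,0,0],[0,0,0],0.5],
  [[0,0,0],[0,0,0],0.6],
  [[0,0,0],[0,0,0],0.6],
], force=50)

```text
time: 11.48
tool_pos: [597.0, 317.2, 10.2]
tcp_rot: [180.0, -0.0, 74.8]
ft_force: [1.2, 0.5, -0.3]
finger_gap: 55.6
```

Request:
play_rows([
  [[0,0,-0.01],[0,0,0],0.6],
  [[0,0,-0.03],[0,0,0],0.6],
  [[0,0,-0.04],[0,0,0],0.6],
  [[0,0,-0.04],[0,0,0],0.6],
  [[0,0,-0.02],[0,0,-0.12],0.6],
  [[0,0,0],[0,0,-0.12],0.6],
  [[0,0,0],[0,0,0],0.6],
])

```text
time: 12.35
tool_pos: [593.0, 315.8, 152.5]
tcp_rot: [-179.5, 0.2, 88.9]
ft_force: [0.2, -0.9, -6.2]
finger_gap: 55.5
```

```bash
python3 -c "
from h import *
print(r.sense()['finger_gap']);go(603,-8.7,150,88.85)"
```

```text
55.516893297363616
pos [593.  315.8 152.5] rot [-179.5     0.2    88.85] F [ 0.2 -0.9 -6.2] t 12.35 tool shift m [-0.3242  0.0165  0.0035] turn rad [-0.0087  0.0036  0.    ]
```

Request:
play_rows([
  [[-0.03,0.004,0],[-0.008,0.003,0],0.6],
  [[-0.05,0.002,0],[0,0,0],0.6],
  [[-0.05,0.002,0],[0,0,0],0.6],
  [[-0.05,0.002,0],[0,0,0],0.6],
  [[-0.05,0.002,0],[0,0,0],0.6],
  [[-0.05,0.002,0],[0,0,0],0.6],
  [[-0.02,0,0],[0,0,0],0.6],
  [[0,0,0],[0,0,0],0.6],
])

```text
time: 13.35
tool_pos: [593.8, 7.5, 148.2]
tcp_rot: [-179.5, 0.1, 87.6]
ft_force: [0.7, 0.9, -5.5]
finger_gap: 55.3
```

```bash
python3 -c "
from h import *
go(603,-8.7,130,88.85)"
```

```text
pos [593.8   7.5 148.2] rot [-1.7945e+02  7.0000e-02  8.7570e+01] F [ 0.7  0.9 -5.5] t 13.35 tool shift m [-0.0158  0.01    0.0181] turn rad [-0.0095  0.0012 -0.0224]
```

Request:
play_rows([
  [[-0.015,0.01,0],[-0.009,0.001,-0.022],0.6],
  [[0,0,0.015],[0,0,0],0.6],
  [[0,0,0.01],[0,0,0],0.6],
  [[0,0,0],[0,0,0],0.6],
])

```text
time: 13.85
tool_pos: [601.7, -3.0, 119.9]
tcp_rot: [-179.7, -0.2, 88.8]
ft_force: [-0.4, -0.6, -6.6]
finger_gap: 55.0
```

```bash
python3 -c "
from h import *
go(603,-8.7,90,88.85)"
```

```text
pos [601.7  -3.  119.9] rot [-1.7975e+02 -1.5000e-01  8.8800e+01] F [-0.4 -0.6 -6.6] t 13.85 tool shift m [-0.0057  0.0015  0.0299] turn rad [-0.0044 -0.0027 -0.0008]
```

Request:
play_rows([
  [[-0.006,0.0015,0],[-0.004,-0.003,0],0.6],
  [[0,0,0],[0,0,0],0.6],
  [[0,0,0.006],[0,0,0],0.6],
  [[0,0,0.006],[0,0,0],0.6],
  [[0,0,0.006],[0,0,0],0.6],
  [[0,0,0],[0,0,0],0.6],
])

```text
time: 14.6
tool_pos: [603.2, -8.4, 101.0]
tcp_rot: [180.0, 0.0, 88.8]
ft_force: [-0.0, -0.3, -5.6]
finger_gap: 55.8
```

```bash
python3 -c "
from h import *
go(603,-8.7,73,88.85)"
```

```text
pos [603.2  -8.4 101. ] rot [1.7999e+02 2.0000e-02 8.8830e+01] F [-0.  -0.3 -5.6] t 14.6 tool shift m [-0.0003 -0.0002  0.028 ] turn rad [ 0.0002  0.0003 -0.0003]
```

Request:
play_rows([
  [[0,0,0.008],[0,0,0],0.6],
  [[0,0,0.008],[0,0,0],0.6],
  [[0,0,0.006],[0,0,0],0.6],
  [[0,0,0],[0,0,0],0.6],
])

```text
time: 15.1
tool_pos: [603.0, -8.4, 77.1]
tcp_rot: [-180.0, 0.0, 88.8]
ft_force: [-0.1, -0.3, -6.4]
finger_gap: 55.3
```

```bash
python3 -c "
from h import *
go(603,-8.7,73,88.85)"
```

```text
pos [603.   -8.4  77.1] rot [-1.7998e+02  1.0000e-02  8.8830e+01] F [-0.1 -0.3 -6.4] t 15.1 tool shift m [-0.0003 -0.      0.0041] turn rad [-0.0004  0.0002 -0.0003]
```

Request:
play_rows([
  [[0,0,0.003],[0,0,0],0.6],
  [[0,0,0.001],[0,0,0],0.6],
])

```text
time: 15.35
tool_pos: [603.3, -8.4, 73.2]
tcp_rot: [180.0, 0.0, 88.8]
ft_force: [-0.5, 0.4, -5.4]
finger_gap: 55.3
```

Request:
play_rows([
  [[0,0,0.001],[0,0,0],0.6],
])

```text
time: 15.48
tool_pos: [603.6, -8.5, 72.5]
tcp_rot: [180.0, 0.0, 88.8]
ft_force: [-0.6, -0.4, 4.2]
finger_gap: 55.0
```

Landed (Fz changed sign). Release and lift.

Request:
play_rows([
  [[0,0,0],[0,0,0],0.3],
  [[0,0,0],[0,0,0],0.1],
  [[0,0,-0.005],[0,0,0],0],
  [[0,0,-0.02],[0,0,0],0],
  [[0,0,-0.04],[0,0,0],0],
  [[0,0,-0.04],[0,0,0],0],
  [[0,0,0],[0,0,0],0],
])

```text
time: 16.35
tool_pos: [606.5, -8.7, 189.8]
tcp_rot: [179.4, 0.1, 88.8]
ft_force: [1.5, 0.5, 0.5]
finger_gap: 85.5
```

```bash
python3 -c "
from h import *
shot('wrist','w5')
go(466,287.3,150,58.8)"
```

```text
pos [605.5  -8.6 187.7] rot [1.7954e+02 5.0000e-02 8.8830e+01] F [ 0.2 -0.9  0.4] t 16.4 tool shift m [ 0.293  -0.1458  0.0362] turn rad [ 0.0081 -0.0012  0.5241]
```

View pics/w5.png

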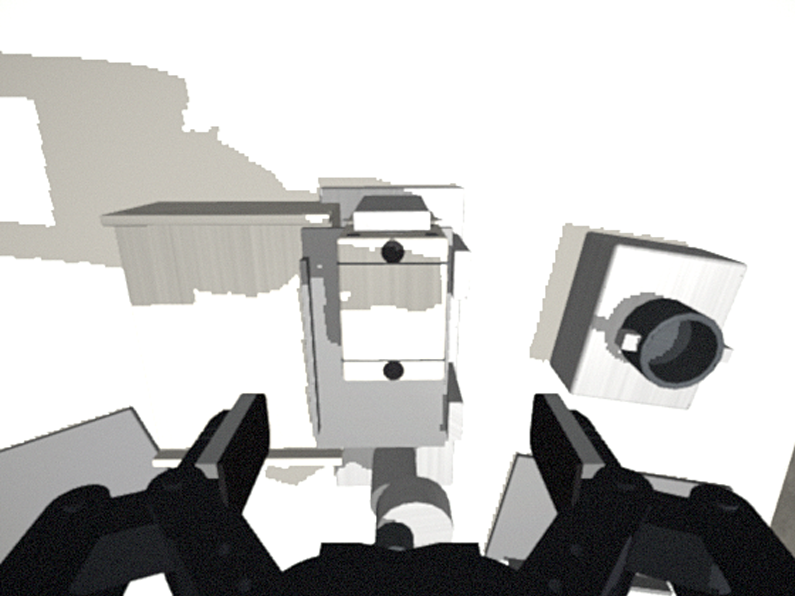

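```bash
python3 -c "
from h import *
cyl('w5',[(393,252),(394,370)],107.5)
print('target',N((602.2,-47.7,-1.15),[[0,39]]))"
```

```text
ports [[604.1, 24.5, 107.5], [602.9, -41.3, 107.5]] len 65.8 mid [603.5  -8.4 107.5] axis deg 88.92
target [[602.98272761  -8.70785544]]
```

Request:
play_rows([
  [[0.02,-0.01,0],[0.008,0,0],0],
  [[0.05,-0.025,0],[0,0,0],0],
  [[0.05,-0.025,0],[0,0,0],0],
  [[0.05,-0.025,0],[0,0,0],0],
  [[0.05,-0.025,0],[0,0,0],0],
  [[0.05,-0.025,0],[0,0,0],0],
  [[0,0,0],[0,0,0.17],0],
  [[0,0,0],[0,0,0.17],0],
])

```text
time: 17.4
tool_pos: [460.5, 277.4, 179.8]
tcp_rot: [-179.2, 0.5, 69.0]
ft_force: [0.7, -1.0, -0.9]
finger_gap: 85.6
```

Request:
play_rows([
  [[0,0,0],[0,0,0.17],0],
  [[0,0,0],[0,0,0],0],
])

```text
time: 17.65
tool_pos: [456.8, 278.8, 177.4]
tcp_rot: [-179.1, 0.9, 59.1]
ft_force: [-0.3, -0.5, 0.2]
finger_gap: 85.2
```

```bash
python3 -c "
from h import *
go(466,287.3,130,58.8)"
```

```text
pos [456.8 278.8 177.4] rot [-179.06    0.87   59.13] F [-0.3 -0.5  0.2] t 17.65 tool shift m [0.0127 0.0043 0.0472] turn rad [-0.0164  0.0152  0.0057]
```

Request:
play_rows([
  [[0.012,0.004,0],[-0.016,0.015,0.006],0],
  [[0,0,0.02],[0,0,0],0],
  [[0,0,0.015],[0,0,0],0],
  [[0,0,0.005],[0,0,0],0],
  [[0,0,0],[0,0,0],0],
])

```text
time: 18.27
tool_pos: [466.7, 288.9, 135.0]
tcp_rot: [179.9, -0.1, 59.4]
ft_force: [0.1, -0.2, 0.0]
finger_gap: 85.6
```

```bash
python3 -c "
from h import *
s,im=shot('wrist','w6')
u=(proj([[483.1,315.6,45],[448.8,259.0,45]],cam('wrist',s))*1.42).round(0);print(u)
cyl('w6',u,45)
go(466,287.3,60,58.8)"
```

```text
[[402. 252.]
 [401. 367.]]
ports [[483.1, 315.6, 45.0], [449.0, 258.8, 45.0]] len 66.3 mid [466.1 287.2  45. ] axis deg 59.01
pos [466.9 288.9 135.3] rot [ 1.7993e+02 -1.0000e-01  5.9390e+01] F [-0.1 -0.3 -0.4] t 18.32 tool shift m [-0.002   0.      0.0753] turn rad [ 0.0011 -0.0017  0.0104]
```

Target (466.1, 287.2, 59.0°).

Request:
play_rows([
  [[-0.002,0,0.01],[0.001,-0.002,0.007],0],
  [[0,0,0.02],[0,0,0],0],
  [[0,0,0.02],[0,0,0],0],
  [[0,0,0.015],[0,0,0],0],
  [[0,0,0],[0,0,0],0],
])

```text
time: 18.95
tool_pos: [467.3, 287.3, 69.4]
tcp_rot: [179.9, -0.1, 58.9]
ft_force: [-0.4, -1.0, 0.2]
finger_gap: 85.3
```

```bash
python3 -c "
from h import *
go(466.1,287.2,10.2,59)"
```

```text
pos [467.3 287.3  69.4] rot [ 1.7988e+02 -1.5000e-01  5.8910e+01] F [-0.4 -1.   0.2] t 18.95 tool shift m [-0.0008 -0.0011  0.0592] turn rad [ 0.0022 -0.0026 -0.0015]
```

Request:
play_rows([
  [[-0.001,-0.001,0.01],[0.002,-0.002,0],0],
  [[0,0,0.015],[0,0,0],0],
  [[0,0,0.015],[0,0,0],0],
  [[0,0,0.008],[0,0,0],0],
  [[0,0,0],[0,0,0],0],
])

```text
time: 19.58
tool_pos: [466.6, 287.3, 19.1]
tcp_rot: [179.9, -0.1, 58.9]
ft_force: [0.2, -1.3, 0.1]
finger_gap: 85.5
```

```bash
python3 -c "
from h import *
go(466.1,287.2,10.2,59)"
```

```text
pos [466.6 287.3  19.1] rot [ 1.7995e+02 -1.0000e-01  5.8910e+01] F [ 0.2 -1.3  0.1] t 19.57 tool shift m [-0.0004 -0.0004  0.0089] turn rad [ 0.0009 -0.0018 -0.0015]
```

Request:
play_rows([
  [[0,0,0.006],[0.001,-0.001,0],0],
  [[0,0,0.003],[0,0,0],0],
  [[0,0,0],[0,0,0],0.5],
  [[0,0,0],[0,0,0],0.5],
  [[0,0,0],[0,0,0],0.6],
  [[0,0,0],[0,0,0],0.6],
], force=50)

```text
time: 20.32
tool_pos: [467.6, 287.7, 10.7]
tcp_rot: [179.9, -0.1, 58.9]
ft_force: [0.1, 0.6, -0.6]
finger_gap: 55.1
```

Request:
play_rows([
  [[0,0,-0.01],[0,0,0],0.6],
  [[0,0,-0.03],[0,0,0],0.6],
  [[0,0,-0.04],[0,0,0],0.6],
  [[0,0,-0.04],[0,0,0],0.6],
  [[0,0,-0.02],[0,0,-0.175],0.6],
  [[0,0,0],[0,0,-0.175],0.6],
  [[0,0,0],[0,0,-0.17],0.6],
  [[0,0,0],[0,0,0],0.6],
])

```text
time: 21.32
tool_pos: [465.0, 286.6, 157.3]
tcp_rot: [-179.9, -0.0, 89.5]
ft_force: [-0.3, -0.2, -4.0]
finger_gap: 55.5
```

```bash
python3 -c "
from h import *
print(r.sense()['finger_gap'],N((602.2,-47.7,-1.15),[[0,-43]]));go(601.3,-90.7,150,88.85)"
```

```text
55.474241691197264 [[601.33699263 -90.69133888]]
pos [465.  286.6 157.3] rot [-1.7993e+02 -1.0000e-02  8.9510e+01] F [-0.3 -0.2 -4. ] t 21.32 tool shift m [-0.3761  0.1395  0.0071] turn rad [-0.0012 -0.0001  0.0115]
```

Request:
play_rows([
  [[-0.03,0.012,0],[0,0,0.011],0.6],
  [[-0.055,0.02,0],[0,0,0],0.6],
  [[-0.055,0.02,0],[0,0,0],0.6],
  [[-0.055,0.02,0],[0,0,0],0.6],
  [[-0.055,0.02,0],[0,0,0],0.6],
  [[-0.055,0.02,0],[0,0,0],0.6],
  [[-0.04,0.015,0],[0,0,0],0.6],
  [[0,0,0],[0,0,0],0.6],
])

```text
time: 22.32
tool_pos: [582.0, -72.4, 157.0]
tcp_rot: [-179.8, -0.0, 86.8]
ft_force: [-0.4, 0.6, -4.3]
finger_gap: 55.5
```

```bash
python3 -c "
from h import *
go(601.3,-89.5,150,88.85)"
```

```text
pos [582.  -72.4 157. ] rot [-1.7983e+02 -2.0000e-02  8.6850e+01] F [-0.4  0.6 -4.3] t 22.32 tool shift m [-0.016   0.0202  0.0069] turn rad [-0.003  -0.0005 -0.035 ]
```

Request:
play_rows([
  [[-0.016,0.02,0],[-0.003,0,-0.035],0.6],
  [[0,0,0],[0,0,0],0.6],
  [[0,0,0.008],[0,0,0],0.6],
  [[0,0,0.008],[0,0,0],0.6],
  [[0,0,0],[0,0,0],0.6],
])

```text
time: 22.95
tool_pos: [598.7, -85.9, 138.1]
tcp_rot: [-179.7, -0.2, 88.4]
ft_force: [0.1, -0.1, -3.4]
finger_gap: 55.5
```

```bash
python3 -c "
from h import *
go(601.3,-89.5,100,88.85)"
```

```text
pos [598.7 -85.9 138.1] rot [-179.71   -0.19   88.37] F [ 0.1 -0.1 -3.4] t 22.95 tool shift m [-0.0037  0.0029  0.0381] turn rad [-0.005  -0.0033 -0.0084]
```

Request:
play_rows([
  [[-0.004,0.003,0],[-0.005,-0.003,-0.008],0.6],
  [[0,0,0],[0,0,0],0.6],
  [[0,0,0.006],[0,0,0],0.6],
  [[0,0,0.006],[0,0,0],0.6],
  [[0,0,0],[0,0,0],0.6],
])

```text
time: 23.58
tool_pos: [601.7, -89.8, 125.5]
tcp_rot: [180.0, -0.0, 88.9]
ft_force: [-0.2, 0.5, -3.9]
finger_gap: 55.5
```

```bash
python3 -c "
from h import *
go(601.3,-89.5,73.2,88.85)"
```

```text
pos [601.7 -89.8 125.5] rot [179.96  -0.    88.86] F [-0.2  0.5 -3.9] t 23.57 tool shift m [ 0.0003 -0.0005  0.0523] turn rad [ 0.0007 -0.      0.0001]
```

Request:
play_rows([
  [[0,0,0.006],[0,0,0],0.6],
  [[0,0,0.008],[0,0,0],0.6],
  [[0,0,0.008],[0,0,0],0.6],
  [[0,0,0.008],[0,0,0],0.6],
  [[0,0,0.008],[0,0,0],0.6],
  [[0,0,0],[0,0,0],0.6],
])

```text
time: 24.32
tool_pos: [601.2, -89.7, 84.0]
tcp_rot: [-180.0, -0.0, 88.9]
ft_force: [-0.8, 0.3, -4.2]
finger_gap: 55.1
```

```bash
python3 -c "
from h import *
go(601.3,-89.5,73.2,88.85)"
```

```text
pos [601.2 -89.7  84. ] rot [-1.7996e+02 -2.0000e-02  8.8860e+01] F [-0.8  0.3 -4.2] t 24.32 tool shift m [0.0002 0.0001 0.0108] turn rad [-0.0007 -0.0003  0.0001]
```

Request:
play_rows([
  [[0,0,0.005],[0,0,0],0.6],
  [[0,0,0.004],[0,0,0],0.6],
  [[0,0,0.001],[0,0,0],0.6],
])

```text
time: 24.7
tool_pos: [601.8, -89.8, 74.0]
tcp_rot: [180.0, -0.0, 88.9]
ft_force: [0.4, -0.5, -4.1]
finger_gap: 55.4
```

Request:
play_rows([
  [[0,0,0.001],[0,0,0],0.6],
])

```text
time: 24.82
tool_pos: [601.9, -89.9, 73.1]
tcp_rot: [180.0, -0.0, 88.9]
ft_force: [-0.3, -1.8, 1.3]
finger_gap: 55.7
```

Request:
play_rows([
  [[0,0,0.0005],[0,0,0],0.6],
  [[0,0,0],[0,0,0],0.3],
  [[0,0,0],[0,0,0],0.1],
  [[0,0,-0.005],[0,0,0],0],
  [[0,0,-0.02],[0,0,0],0],
  [[0,0,-0.04],[0,0,0],0],
  [[0,0,-0.06],[0,0,0],0],
  [[0,0,-0.03],[0,0,0],0],
])

```text
time: 25.82
tool_pos: [601.7, -89.8, 236.8]
tcp_rot: [179.8, 0.0, 88.9]
ft_force: [0.6, -0.4, 0.9]
finger_gap: 85.4
```

```bash
python3 -c "
from h import *
shot('wrist','w7')
go(601.3,-89.5,200,88.85)"
```

```text
pos [603.  -90.1 240.8] rot [1.7959e+02 8.0000e-02 8.8860e+01] F [0.7 0.4 3.5] t 25.88 tool shift m [ 0.0007 -0.002   0.0407] turn rad [0.0072 0.0014 0.0001]
```

View pics/w7.png

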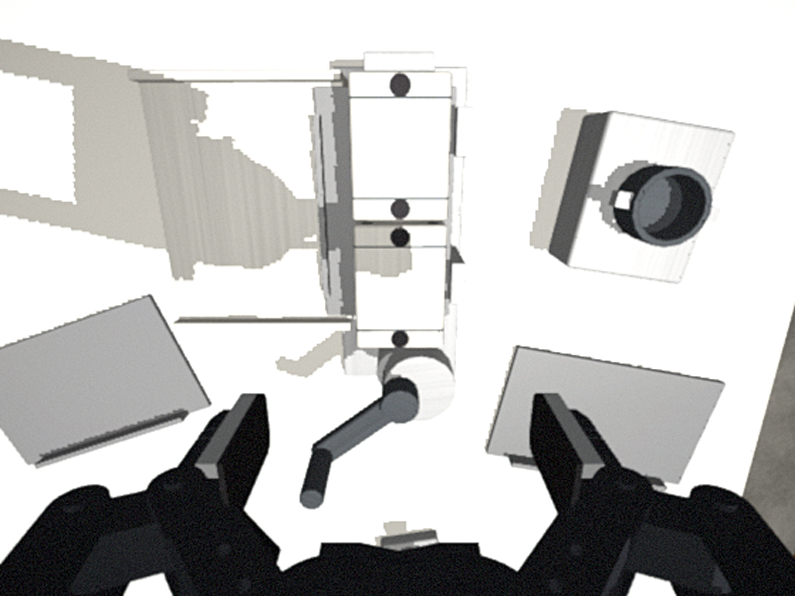

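Run:
```python
from h import *
d=np.load("pics/w7.npz");c=cam("wrist",d);nest=(602.2,-47.7,-1.15)
cyl('w7',[(400,85),(400,209)],107.5);cyl('w7',[(400,237),(400,338)],107.5)
print(N(nest,[[0,40],[0,-43]]))
p=ray(np.array([[312,498]])/1.42,c,151)[0,:2];pv=N(nest,[[0,-122.5]])[0];v=p-pv
print("pin",p.round(1),"r",np.hypot(*v).round(1),"world ang",np.degrees(np.arctan2(v[1],v[0])).round(1))
```

```text
ports [[604.2, 25.1, 107.5], [602.6, -41.0, 107.5]] len 66.2 mid [603.4  -7.9 107.5] axis deg 88.64
ports [[602.3, -57.8, 107.5], [600.6, -123.8, 107.5]] len 66.0 mid [601.4 -90.8 107.5] axis deg 88.49
[[603.00279755  -7.70805686]
 [601.33699263 -90.69133888]]
pin [ 544.5 -211.3] r 68.9 world ang -143.3
```

Request:
play_rows([
  [[0,0,0],[0.005,0,0.18],0],
  [[0,0,0],[0,0,0.18],0],
  [[0,0,0],[0,0,0.18],0],
  [[0,0,0],[0,0,0.18],0],
  [[0,0,0],[0,0,0.18],0],
  [[0,0,0],[0,0,0],0],
])

```text
time: 26.62
tool_pos: [605.5, -90.6, 253.6]
tcp_rot: [179.3, -0.6, 35.8]
ft_force: [0.8, -0.8, -0.3]
finger_gap: 85.0
```

```bash
python3 -c "
from h import *
go(543.5,-212,200,37)"
```

```text
pos [605.5 -90.6 253.6] rot [179.25  -0.62  35.78] F [ 0.8 -0.8 -0.3] t 26.62 tool shift m [-0.1218  0.0615  0.0531] turn rad [ 0.0132 -0.0106 -0.0214]
```

Request:
play_rows([
  [[-0.02,0.01,0],[0.013,-0.01,-0.02],0],
  [[-0.035,0.018,0],[0,0,0],0],
  [[-0.035,0.018,0],[0,0,0],0.3],
  [[-0.025,0.012,0.01],[0,0,0],0.3],
  [[0,0,0.02],[0,0,0],0.3],
  [[0,0,0],[0,0,0],0.3],
  [[0,0,0],[0,0,0],0.3],
])

```text
time: 27.5
tool_pos: [549.0, -208.2, 227.8]
tcp_rot: [179.7, -0.2, 38.8]
ft_force: [0.2, -0.1, -0.2]
finger_gap: 59.3
```

```bash
python3 -c "
from h import *
go(544,-212,180,37)"
```

```text
pos [ 549.  -208.2  227.8] rot [179.73  -0.23  38.75] F [ 0.2 -0.1 -0.2] t 27.5 tool shift m [-0.0065 -0.0004  0.0477] turn rad [ 0.0046 -0.004   0.0306]
```

Request:
play_rows([
  [[-0.006,0,0],[0.005,-0.004,0.03],0.3],
  [[0,0,0.02],[0,0,0],0.3],
  [[0,0,0.02],[0,0,0],0.3],
  [[0,0,0.01],[0,0,0],0.3],
  [[0,0,0],[0,0,0],0.3],
])

```text
time: 28.12
tool_pos: [544.3, -210.3, 173.7]
tcp_rot: [-179.9, 0.0, 37.1]
ft_force: [-0.8, -0.5, 0.4]
finger_gap: 59.9
```

```bash
python3 -c "
from h import *
shot('wrist','w8')
go(544,-212,118,37)"
```

```text
pos [ 544.5 -210.4  174.3] rot [-1.7993e+02  2.0000e-02  3.7120e+01] F [-0.8  0.7  0.1] t 28.18 tool shift m [-0.0014  0.001   0.0563] turn rad [-0.0013  0.0003  0.0021]
```

View pics/w8.png

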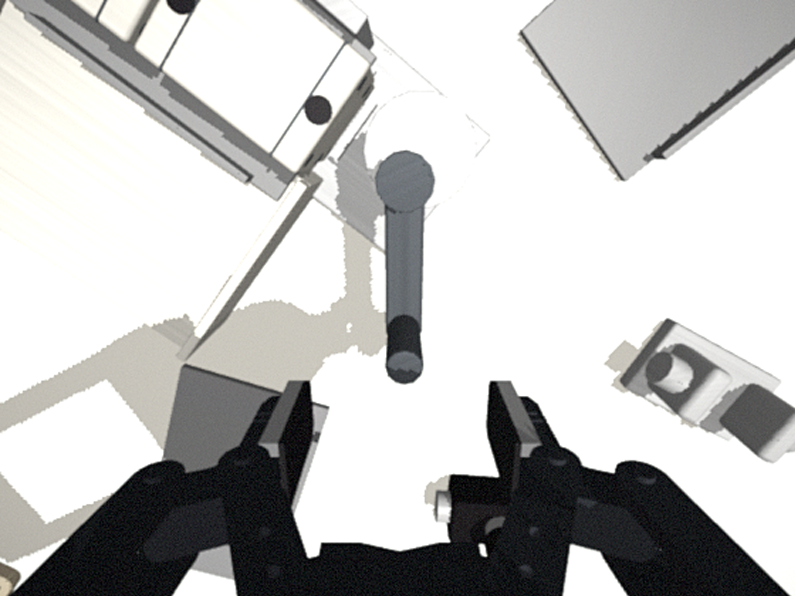

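Pin (404,365) is centred between the fingers. Descend around it.

Request:
play_rows([
  [[0,0,0.015],[0,0,0],0.3],
  [[0,0,0.018],[0,0,0],0.3],
  [[0,0,0.01],[0,0,0],0.3],
  [[0,0,0.004],[0,0,0],0.3],
  [[0,0,0],[0,0,0],0.65],
  [[0,0,0],[0,0,0],0.65],
], force=20)

```text
time: 28.92
tool_pos: [545.1, -210.7, 124.8]
tcp_rot: [-180.0, -0.0, 37.1]
ft_force: [-0.3, 0.8, -0.9]
finger_gap: 30.0
```

```bash
python3 -c "
from h import *
print(r.sense()['finger_gap']);go(544,-212,118,37)"
```

```text
29.983007846403385
pos [ 545.1 -210.7  124.8] rot [-1.800e+02 -2.000e-02  3.712e+01] F [-0.3  0.8 -0.9] t 28.93 tool shift m [-0.0017  0.0004  0.0068] turn rad [-0.     -0.0003  0.0021]
```

Request:
play_rows([
  [[0,0.004,0.005],[0,0,0],0.65],
  [[0,0.004,0],[0,0,0],0.65],
  [[0.0004,0.007,0],[0,0,-0.1],0.65],
  [[0.0004,0.007,0],[0,0,-0.1],0.65],
  [[0.0004,0.007,0],[0,0,-0.1],0.65],
])

```text
time: 29.55
tool_pos: [566.1, -230.2, 120.1]
tcp_rot: [-179.9, -0.2, 54.8]
ft_force: [-1.5, 3.1, 1.4]
finger_gap: 30.2
```

```bash
cat >> h.py <<'E'
def arc(dth=0.0):
    s=r.sense();v=s["tool_pos"][:2]-np.array([599.8,-170.2]);th=np.degrees(np.arctan2(v[1],v[0]));print("r",np.hypot(*v).round(1),"th world",th.round(1),"yaw-(th+180)",(s["tcp_rot"][2]-(th+180)).round(1),"z",s["tool_pos"][2].round(1),"F",s["ft_force"].round(1),"rot",s["tcp_rot"].round(1),"t",round(s["time"],2))
E
python3 -c "
from h import *
arc()"
```

```text
r 68.8 th world -119.3 yaw-(th+180) -5.8 z 120.1 F [-1.5  3.1  1.4] rot [-179.9   -0.2   54.8] t 29.55
```

Request:
play_rows([
  [[0.0004,0.007,0],[0,0,-0.12],0.65],
  [[0.0004,0.007,0],[0,0,-0.12],0.65],
  [[0.0004,0.007,0],[0,0,-0.1],0.65],
  [[0.0004,0.007,0],[0,0,-0.1],0.65],
  [[0.0004,0.007,0],[0,0,-0.1],0.65],
  [[0.0004,0.007,0],[0,0,-0.1],0.65],
])

```text
time: 30.3
tool_pos: [605.4, -239.5, 119.5]
tcp_rot: [-179.6, -0.6, 92.8]
ft_force: [-3.6, 2.2, 2.3]
finger_gap: 29.7
```

```bash
python3 -c "
from h import *
arc()"
```

```text
r 69.5 th world -85.4 yaw-(th+180) -1.8 z 119.5 F [-3.6  2.2  2.3] rot [-179.6   -0.6   92.8] t 30.3
```

Request:
play_rows([
  [[0.0004,0.007,0],[-0.006,-0.008,-0.1],0.65],
  [[0.0004,0.007,0],[0,0,-0.1],0.65],
  [[0.0004,0.007,0],[0,0,-0.1],0.65],
])

```text
time: 30.68
tool_pos: [625.0, -235.5, 119.2]
tcp_rot: [-179.9, -0.3, 110.5]
ft_force: [-4.0, 1.4, 1.8]
finger_gap: 30.0
```

```bash
python3 -c "
from h import *
arc()"
```

```text
r 70.0 th world -68.9 yaw-(th+180) -0.6 z 119.2 F [-4.   1.4  1.8] rot [-179.9   -0.3  110.5] t 30.68
```

Request:
play_rows([
  [[0.0003,0.006,0],[0,0,-0.09],0.65],
  [[0.0002,0.005,0],[0,0,-0.07],0.65],
])

```text
time: 30.92
tool_pos: [634.0, -231.2, 119.0]
tcp_rot: [-179.7, -0.5, 120.0]
ft_force: [-5.0, -0.1, 2.4]
finger_gap: 29.5
```

```bash
python3 -c "
from h import *
arc()"
```

```text
r 70.0 th world -60.7 yaw-(th+180) 0.7 z 119.0 F [-5.  -0.1  2.4] rot [-179.7   -0.5  120. ] t 30.93
```

Now small steps until the stop.

Request:
play_rows([
  [[0.0,0.003,0],[0,0,-0.02],0.65],
  [[0.0,0.003,0],[0,0,-0.03],0.65],
])

```text
time: 31.18
tool_pos: [638.7, -228.8, 119.0]
tcp_rot: [-179.7, -0.5, 122.9]
ft_force: [-4.8, -0.5, 2.9]
finger_gap: 29.8
```

Request:
play_rows([
  [[0.0,0.002,0],[0,0,-0.02],0.65],
  [[0.0,0.002,0],[0,0,-0.02],0.65],
])

```text
time: 31.42
tool_pos: [640.5, -227.5, 118.9]
tcp_rot: [-179.5, -0.6, 125.2]
ft_force: [-16.4, -4.8, 7.3]
finger_gap: 29.9
```

```bash
python3 -c "
from h import *
arc()"
```

```text
r 70.3 th world -54.6 yaw-(th+180) -0.2 z 118.9 F [-16.4  -4.8   7.3] rot [-179.5   -0.6  125.2] t 31.43
```

Request:
play_rows([
  [[0.0,0.0015,0],[0,0,0],0.65],
])

```text
time: 31.55
tool_pos: [640.3, -227.5, 118.9]
tcp_rot: [-179.3, -0.7, 125.2]
ft_force: [-10.0, -2.9, 4.5]
finger_gap: 29.9
```

Request:
play_rows([
  [[0.0,-0.005,0],[0,0,0],0.65],
  [[0.0,0,0],[0,0,0],0.4],
  [[0,0,-0.01],[0,0,0],0.3],
  [[0,0,-0.03],[0,0,0],0.3],
  [[0,0,-0.04],[0,0,0],0.3],
  [[0,0,-0.05],[0,0,0],0],
  [[0,0,-0.02],[0,0,0],0],
])

```text
time: 32.42
tool_pos: [639.7, -229.2, 273.9]
tcp_rot: [-179.5, -0.7, 125.3]
ft_force: [0.8, -0.7, -0.1]
finger_gap: 85.3
```

```bash
python3 -c "
from h import *
shot('wrist','w9');arc()
go(560,-100,280,88.85)"
```

```text
r 71.7 th world -55.7 yaw-(th+180) 1.0 z 275.9 F [-0.2 -0.1  3. ] rot [-179.6   -0.6  125.3] t 32.48
pos [ 640.2 -229.4  275.9] rot [-179.57   -0.56  125.29] F [-0.2 -0.1  3. ] t 32.48 tool shift m [ 0.152   0.0093 -0.0027] turn rad [-0.0104 -0.0071  0.6361]
```

View pics/w9.png

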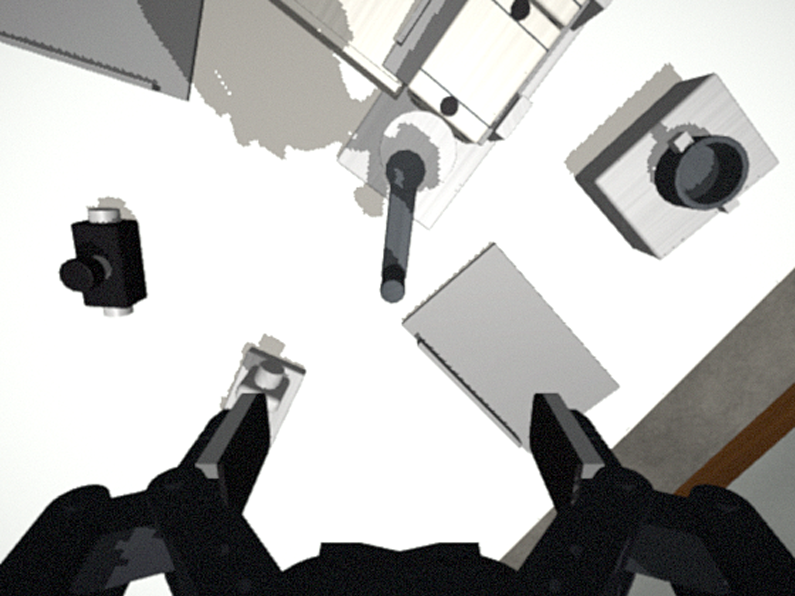

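Request:
play_rows([
  [[0,0,0],[-0.01,-0.007,0.16],0],
  [[0,0,0],[0,0,0.16],0],
  [[0,0,0],[0,0,0.16],0],
  [[0,0,0],[0,0,0.156],0],
  [[0.045,-0.012,0],[0,0,0],0],
  [[0.045,-0.012,0],[0,0,0],0],
  [[0.045,-0.012,0],[0,0,0],0],
  [[0,0,0],[0,0,0],0],
])

```text
time: 33.48
tool_pos: [610.2, -88.3, 275.4]
tcp_rot: [179.7, -0.2, 87.6]
ft_force: [0.4, -1.2, -0.1]
finger_gap: 85.5
```

```bash
python3 -c "
from h import *
d=np.load('pics/w9.npz');p=ray(np.array([[392,291]])/1.42,cam('wrist',d),151)[0,:2];v=p-np.array([599.8,-170.2]);print('pin',p,np.hypot(*v),'nest ang',np.degrees(np.arctan2(v[1],v[0]))+1.15)
s,_=shot('wrist','w10');go(0,0,0,0)"
```

```text
pin [ 633.70591689 -231.54675032] 70.09304512650279 nest ang -59.92088023263345
pos [610.4 -89.9 275.3] rot [ 1.7974e+02 -1.7000e-01  8.7580e+01] F [ 0.1 -0.6 -0.5] t 33.52 tool shift m [ 0.0632 -0.6148  0.2727] turn rad [ 1.4000e-03 -5.8000e-03  1.5286e+00]
```

View pics/w10.png

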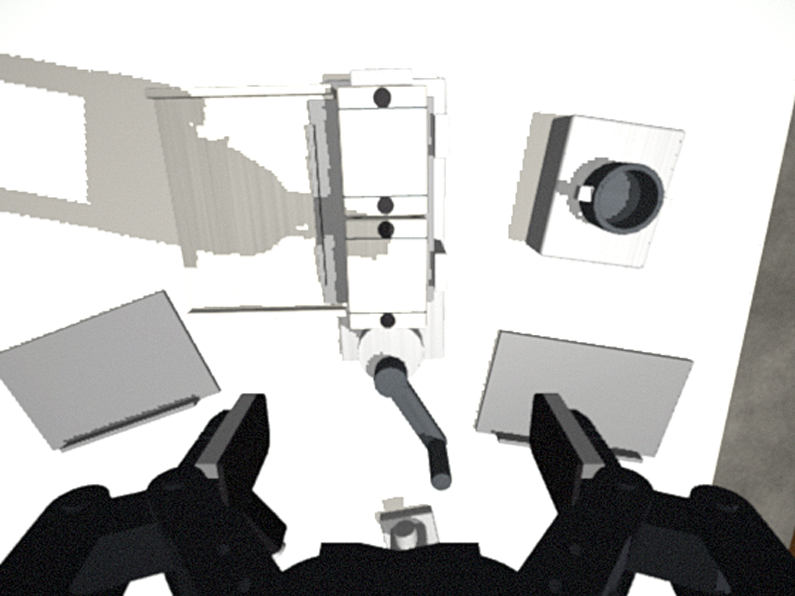

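```bash
python3 -c "
from h import *
cyl('w10',[(382,97),(386,205)],107.5);cyl('w10',[(386,230),(388,320)],107.5)
print(N((602.2,-47.7,-1.15),[[0,40],[0,-41]]))
d=np.load('pics/w10.npz');c=cam('wrist',d);g=cv2.cvtColor(d['im'],cv2.COLOR_RGB2GRAY);print(g[146:160,[250,270,285]].T)
print('pin sheet',ray(np.array([[441,481]])/1.42,c,151))"
```

```text
ports [[603.9, 25.4, 107.5], [602.5, -40.7, 107.5]] len 66.1 mid [603.2  -7.7 107.5] axis deg 88.76
ports [[601.7, -57.4, 107.5], [599.7, -123.0, 107.5]] len 65.6 mid [600.7 -90.2 107.5] axis deg 88.31
[[603.00279755  -7.70805686]
 [601.37713251 -88.69174172]]
[[178 163 120 114 115 101  64  41  72 107 119 120 120 120]
 [ 42  41  42  49  92 116  67  66  84  89  28  16  26  27]
 [180 180 182 179 168 129  66  63 116 163 181 180 179 181]]
pin sheet [[ 633.65379176 -231.05472693  151.        ]]
```

```bash
python3 -c "
from bench import r
print(r.hand_in())"
```

```text
the job is handed in; nothing more can be done
None
```

The second layer is built and the job is handed in, with the clock at about 33.5 s of the allowed 72 s.

- **Sheet:** I pushed the smallest sheet by its lip along the ledge until it stopped dead against the front stops at about 12 N. The next picture measured its front edge within about 1 mm of where the stops put it. I did not measure the sheet again after setting the cylinders on it, but it looked in place in the last picture.
- **Cylinders:** Both loose cylinders are on the sheet, end to end above the lower two. In the last picture they measured within about 1 mm of the row line in nest x and within 0.6° in yaw.
- **Eccentric:** I swung its arm round by the pin until the force rose to 16 N with no more movement. The pin then measured at -59.9° in the nest frame, against -60° for closed.
- **Remaining gap:** The row is not tightly closed. About 2.5 mm of the eccentric's stated 3 mm of play lies between the two upper cylinders, and about 1 mm or less at the end post. The eccentric barely had to move the row, and I left the gap as it was.
- **Other parts:** The arm stayed clear of the other parts on the bench, and the pictures showed nothing moved. The lower cylinders are now hidden under the sheet, so I could not check them again. The gripper was open and well clear at hand-in.

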